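# Set the reference tile and switch the reader to calibration

### The job

Take the broad white reference tile out of the slotted rack, lean it on the open easel and let go of it there to change your grip, then take it again and lean it against the backstop of the reading bay, between the two cheeks. Then flip the clear cover of the control box right back so that it stays propped open by itself, and turn the dial beneath it clockwise until its pointer lines up with the large tick on the left. Never lay the tile down flat, and leave the other plates and the things around where they are.

Things in the scene. Friction and masses are not known exactly. Their poses are not given: they have to be found in the camera images.
- tile_center (a point): Centre of the loose white glazed reference tile: 8 mm thick (its x), 56 mm wide (its y), 125 mm high (its z), 0.11 kg. It starts upright in any one of the rack's three slots. Of the three white plates there, all 8 mm thick, it is the broadest.
- plate_a_center (a point): Centre of a narrower white plate (40 mm wide, 129 mm high) in another slot of the rack; a bystander.
- plate_b_center (a point): Centre of the narrowest white plate (34 mm wide, 133 mm high) in another slot of the rack; a bystander.
- rack_floor (a point): Grey slotted rack, fixed, 75 mm (x) by 90 mm (y) by 35 mm high. This point: middle of the slots' floor, 10 mm above the table; x points to its back, y left, z up. Slots run along y, 25 mm deep, 11 mm wide, 16 mm apart in x. No finger fits between the plates; beside the tile's side edges there is room.
- easel: Open easel: fixed grey stand, base 100 mm wide (y), 30 mm high, a narrow sloped backstop and no cheeks. Origin under the base on the table; x points to its back, y left, z up. The base spans x -50 to 60 mm.
- easel_ledge (a point): Middle of the corner where the easel's level ledge (30 mm above the table) meets its backstop; axes as the easel's. The backstop leans back (to +x) 20 deg from vertical, 74 mm long up the slope, 50 mm wide. An 8 mm high lip starts 15 mm in front of (-x) this point. A tile leaning there has its centre at x 18, z 60 mm and its top edge 51 mm up the slope past the backstop.
- bay: Reading bay: fixed grey stand like the easel, with two cheeks 68 mm apart inside, 9 mm thick, from 20 mm in front of the backstop's face to 16 mm behind it and 115 mm up the slope: no room for fingers beside the tile. A lens block under 36 mm high stands in front, to x -100 mm. Origin under the base on the table; x points to its back, y left, z up.
- bay_ledge (a point): Middle of the corner where the bay's level ledge (30 mm above the table) meets its backstop; axes as the bay's. Ledge, lip, backstop and slope are the same as the easel's, and a leaning tile lies the same from this point.
- control: Control box, fixed: white, 190 mm (x) by 140 mm (y) by 50 mm high, carrying the dial under its clear cover. Origin on the table right below the dial's axis; x points to its back, y left, z up.
- cover (a joint): Flip cover of the control box: 0 = closed, grows as it swings up and back, stop at 1.75 rad. Let go below about 0.9 rad it falls shut, beyond about 1.2 rad it falls back on to its stop and stays.
- cover_tab (a point): Point to grip in the grey tab at the top front edge of the cover; moves with it. The tab is 14 mm wide (y), 8 mm thick, sticks out 38 mm in front of the cover's front wall; this point is 23 mm from that wall, 100 mm above the table when closed. The cover is a clear hood 116 mm (x) by 100 mm (y) by 52 mm high, 0.12 kg.
- cover_hinge (a point): Middle of the cover's hinge line, along the control box's y, 62 mm behind the dial's axis and 52 mm above the table. With the cover closed, the tab's point lies at x -139, z +48 mm from it in the control box's axes.
- dial (a joint): Dial under the cover: grows clockwise seen from above, 0 to 2.6 rad, stays where it is left (0.04 N m friction). 0 = pointer to the front of the box (-x), 1.571 = pointer to the box's left (+y), at the large tick.
- dial_grip (a point): On the dial's axis, 87 mm above the table, at the height to grip. The grip is an upright bar 42 mm long (this point's x), 14 mm wide (y), 62 to 94 mm above the table, with a white pointer line on its half towards this point's -x. The point turns with the dial.
- cap_center (a point): Centre of a loose screw cap, 38 mm across, 13 mm high; a bystander.
- jar_center (a point): Centre of a small loose amber jar, 48 mm across, 70 mm high; a bystander.
- reagent_center (a point): Centre of a loose clear bottle, 56 mm across, 130 mm high; a bystander.

How it is judged:
By the outcome, as a careful person would: the job done as asked, in the order asked, and still so for the second after the job is handed in, with the robot touching nothing.
It also fails if it takes over 72 s, if anything falls off the work surface, if the arm or the gripper's body presses on something with over 40 N, if the wrist force passes 120 N, or if a joint passes its speed limit or range.

### The arm

A 7-joint arm with a two-finger parallel gripper is mounted at the origin on the work surface. World frame = base frame: x ahead of the robot, y to its left, z up, the work surface at z = 0. Lengths are in m, angles in rad, forces in N, time in s.
With the tool pointing down it reaches from about 0.425 to 0.925 m from the base axis. Payload 6.8 kg.
Tool frame: the origin (TCP) lies on the front face of the gripper's body, between the roots of the fingers; the fingertips stand 73 mm ahead of it and the grasp point (between the pads) lies 54 mm ahead of it; z points along the fingers, y is the direction in which the jaws open and shut (so a half turn about z gives the same grasp; the last joint's range is limited). The gripper opens to 85 mm and grips with 20 to 120 N. Pads are 22 mm wide; open, the fingers measure 114 mm over their backs; the gripper's body (76 mm by 85 mm) begins 54 mm behind the grasp point. The pads swing forward as they close: fully open they stand 13 mm farther back than shut.
Start: joints at [1.093, 0.477, 0.022, 1.555, -0.011, 1.109, -0.083], TCP at [0.244, -0.629, 0.304] pointing down, gripper open.
Joint ranges: [-2.96, 2.96], [-0.34, 2.1], [-1.41, 1.46], [0.24, 2.44], [-1.37, 4.51], [0.17, 1.92], [-2.96, 2.96]. Speed limits (rad/s): [2.39, 2.39, 3.14, 3.14, 3.14, 3.14, 3.14].

### API

Orientations are given as a rotation vector (axis times angle).
In Python, from bench import * gives the robot as it stands.
- The arm moves only by the tool jog_arm, never from a script. Its argument "plan" is a list of rows, each a list of 2 entries, a list of its own where there are three numbers: the shift along the world's x, y, z in cm, then the turn about the world's z in rad. In form: [[[tx, ty, tz], twist], ...]. A call has 1 to 12 rows; each row shifts and turns the commanded pose from where the row before left it; what a row does not reach is not made up. A row lasts 1/10 s, in which the tool goes at most 50 mm and 8.59 degrees, less where a joint would pass 70% of its speed; a pose out of reach is approached as far as the arm can. A call is refused whole if a number of a shift passes 5 or a number of a turn 0.15, either way. A call with a gripper value outside its range is refused whole. "hand" is the finger opening in cm, from 0 to 8.54, set as the call begins (left out, the last holds). The fingers move at their own pace and stop on an object; "grip_force" is the grip in N (left out, the last holds). Time passes only in rows, so rows that do not move let the fingers close. It gives the time, the measured TCP pose, the force and the opening at its end, in the units of the state.
- get_obs(): the state, without advancing time (a new reading comes with each control period).
- grab_frame(name): name is "scene" or "side" or "wrist"; returns the picture (384x512x3 uint8, red, green, blue); there is no depth.
- get_calibration(name): a dict with "intrinsics" (3x3 intrinsics, pixels), "k1" (the pictures are not rectified: a ray, as slopes to the right and down, at radius r is drawn at 1 + k1 r^2 times it, then the intrinsics apply), "xyz" and "orientation" of the camera in the world. Camera axes: x right, y down, z forward; pixel columns grow to the right and rows downward; lengths in m; the calibration is good to about 2 mm. A picture is of the moment at which its call begins: read the wrist's pose just before it. get_calibration takes no time and is no camera call; for the wrist camera it gives the pose at the moment of the call.
- hand_in(): hands the job in, once; it reports no verdict.
The state is a dict: "clock": time; "joints": joint angles; "qvel": joint speeds; "tau": joint torques, N m; "tcp_pos": TCP position; "orientation": TCP orientation; "contact_force": force on the tool from outside, world axes, zero at the start; "moment": the same for the moment, N m; "grip_width": finger opening in m.
Only numpy, scipy, OpenCV 4.12 (cv2) and the standard library are available. Lean on these libraries where they do the work, as an engineer would, in place of code of your own. Each camera call takes 0.05 s, during which the arm holds its last target. There are 200 camera calls.

## Working session

There is one attempt and no reset: what is moved stays moved. The work goes in short steps, Python scripts to look and compute and a tool call to move; the robot and the scene stay as the last step left them, time stands still between calls to the robot, and variables do not carry over. Pictures are saved under pics/ and viewed, about 8 in all and at most 12, crops included, and the job is handed in when it is done.

Besides the shell and the picture viewer there is one more tool, called after "Call:" as name([rows], argument=value, ...), one row to a line, values as JSON. jog_arm: Moves the arm, as the interface text tells. Its arguments: {"type":"object","properties":{"plan":{"type":"array","items":{"type":"array"}},"hand":{"type":"number"},"grip_force":{"type":"number"}},"required":["plan"]}

```bash
mkdir -p pics; ls; python3 - <<'E'
from bench import *
import cv2,numpy as np
o=get_obs();print(o)
for n in ["scene","side"]:
    f=grab_frame(n);cv2.imwrite(f"pics/{n}0.png",cv2.resize(f[:,:,::-1],None,fx=1.56,fy=1.56,interpolation=cv2.INTER_CUBIC))
    print(n,get_calibration(n))
print(get_calibration("wrist"))
f=grab_frame("wrist");cv2.imwrite("pics/wrist0.png",f[:,:,::-1])
E
```

```text
pics
{'clock': 0.0, 'joints': array([ 1.0929165 ,  0.47781453,  0.02234046,  1.55646087, -0.01149661,
        1.10931972, -0.08304544]), 'qvel': array([ 0.00197872, -0.00052113, -0.00045069, -0.00082464,  0.00080632,
        0.00027197, -0.0014672 ]), 'tau': array([-1.32132760e-05, -5.96452975e+01,  1.60813518e+00, -2.81196767e+01,
        1.25167030e-02,  9.43826220e-03,  4.36247979e-05]), 'tcp_pos': array([ 0.24377553, -0.62893954,  0.30291197]), 'orientation': array([-3.08624697e+00, -5.77330991e-01,  7.60885366e-04]), 'contact_force': array([ 1.11475505, -0.49460658, -0.57169523]), 'moment': array([-0.00900067,  0.02376703,  0.00448818]), 'grip_width': 0.08562476355151928}
scene {'intrinsics': array([[349.02486591,   0.        , 256.86940382],
       [  0.        , 349.02486591, 191.58414114],
       [  0.        ,   0.        ,   1.        ]]), 'k1': -0.020755303904746034, 'xyz': array([ 1.11495829, -0.31324975,  0.75837134]), 'orientation': array([-2.14321355, -1.16505623,  0.44290794])}
side {'intrinsics': array([[394.96226716,   0.        , 259.55381202],
       [  0.        , 394.96226716, 196.21295013],
       [  0.        ,   0.        ,   1.        ]]), 'k1': -0.08072360585851569, 'xyz': array([0.50673983, 0.66454389, 0.66489504]), 'orientation': array([-0.13784253,  2.84307019, -1.23153958])}
{'intrinsics': array([[275.37037514,   0.        , 253.27965316],
       [  0.        , 275.37037514, 190.57137386],
       [  0.        ,   0.        ,   1.        ]]), 'k1': -0.0260732347522155, 'xyz': array([ 0.31482793, -0.60014278,  0.37323485]), 'orientation': array([ 2.3745211 , -1.62669461, -0.25475278])}
```

View pics/scene0.png

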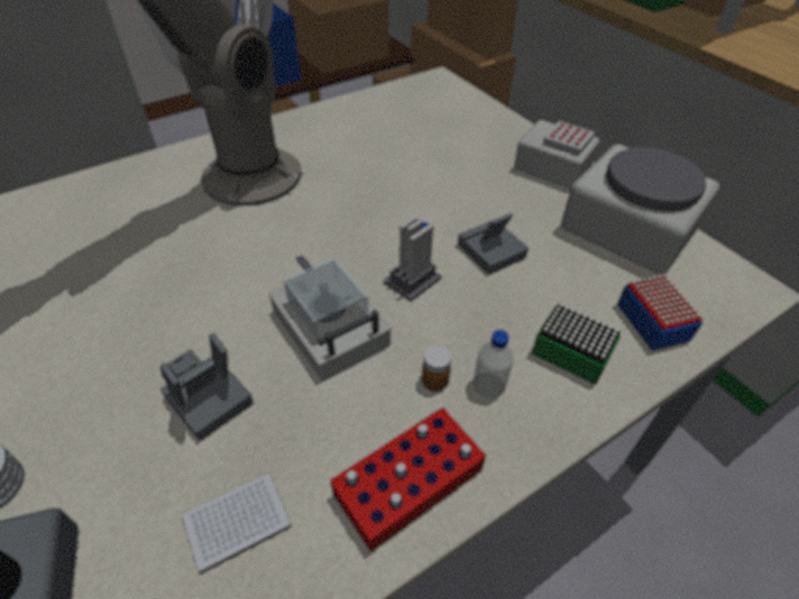

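View pics/side0.png

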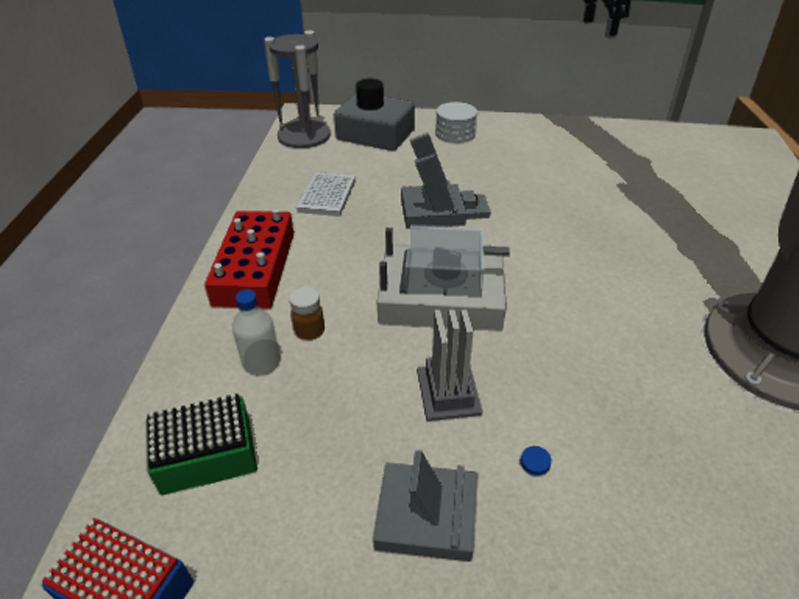

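The scene view shows the bay at (205,385), the control box at (330,320), the rack at (412,250) and the easel at (492,240). In the side view they are at (445,190), (445,275), (450,370) and (427,500). All of them face the robot. Next I take enlarged crops.

```bash
python3 - <<'E'
from bench import *
import cv2,numpy as np
C={"side":[(245,193),(225,285),(237,141),(236,78)],"scene":[(215,130),(265,118),(160,165),(85,210)]}
for n in C:
    f=np.mean([grab_frame(n).astype(float) for _ in range(4)],0).clip(0,255).astype(np.uint8)[:,:,::-1]
    cv2.imwrite(f"pics/{n}_avg.png",f)
    T=[]
    for (u,v) in C[n]:
        c=cv2.resize(f[v:v+75,u:u+100],None,fx=4,fy=4,interpolation=cv2.INTER_CUBIC)
        c=cv2.convertScaleAbs(c,alpha=1.3)
        for k in range(0,100,10):
            cv2.line(c,(k*4,0),(k*4,4 if k%50 else 10),(0,0,255),1)
            if k<75: cv2.line(c,(0,k*4),(4 if k%50 else 10,k*4),(0,0,255),1)
        T.append(c)
    cv2.imwrite(f"pics/{n}_crops.png",np.vstack([np.hstack(T[:2]),np.hstack(T[2:])]))
E
```

```text
(no output)
```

View pics/side_crops.png

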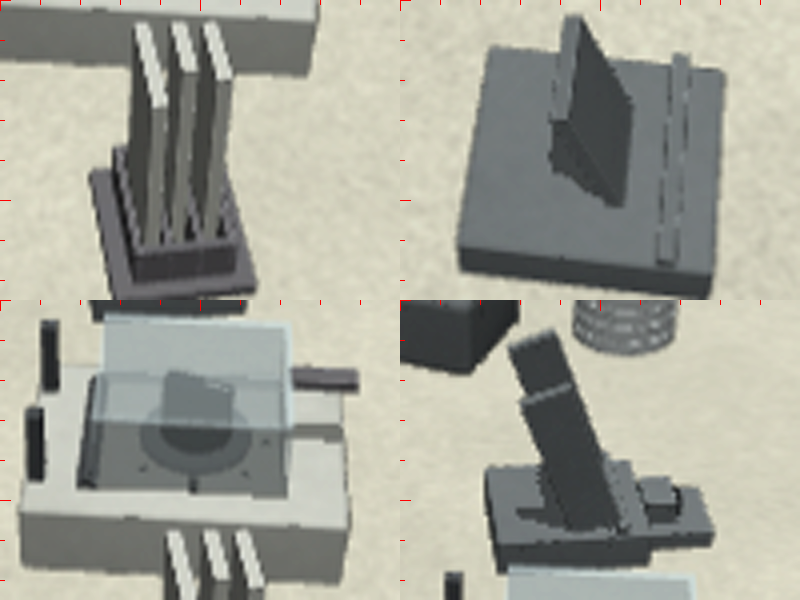

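View pics/scene_crops.png

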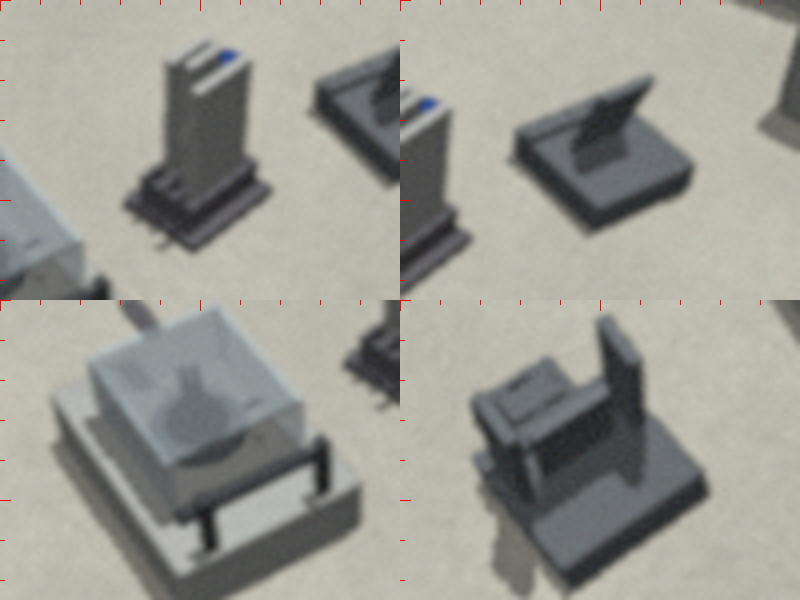

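Tile is the rear plate (largest x, left in the side crop, top strip (142,25)-(160,104)). The middle plate is B and the front one is A. The cover's tab points to the robot. Next I fit the fixture poses.

```bash
cat > h.py <<'E'
from bench import *
import cv2,numpy as np
from scipy.spatial.transform import Rotation as R
from scipy.optimize import least_squares
def proj(c,P):
    q=(np.atleast_2d(P)-c["xyz"])@R.from_rotvec(c["orientation"]).as_matrix()
    s=q[:,:2]/q[:,2:]; s=s*(1+c["k1"]*(s**2).sum(1,keepdims=True))
    K=c["intrinsics"]; return s*[K[0,0],K[1,1]]+K[:2,2]
def W(p,L):  # p=x,y,yaw ; L local mm
    L=np.atleast_2d(np.array(L,float))/1000
    return np.c_[R.from_euler('z',p[2]).apply(L)+[p[0],p[1],0]]
def ray(c,uv):
    K=c["intrinsics"];s=d=(np.array(uv)-K[:2,2])/K[0,0]
    for _ in range(20): s=d/(1+c["k1"]*(s@s))
    return c["xyz"],R.from_rotvec(c["orientation"]).apply([*s,1])
def atz(c,uv,z):
    o,d=ray(c,uv);return o+d*(z-o[2])/d[2]
E
cat > fit.py <<'E'
from h import *
cs={n:get_calibration(n) for n in("side","scene")}
def fit(name,x0,obs):
    # obs: list (cam, uv, func(extra)->local)
    def res(p):
        return np.concatenate([proj(cs[c],W(p,f(p[3:])))[0]-uv for c,uv,f in obs])
    r=least_squares(res,x0,loss='soft_l1');print(name,np.round(r.x,4),'\n  ',np.round(res(r.x).reshape(-1,2),1).tolist());return r.x
k=lambda *v:(lambda e:v)
s,c="side","scene"
fit("easel",[.6,.25,0,0],[(s,(240,346.75),k(60,50,30)),(s,(303.5,353),k(-50,50,30)),(s,(247.5,296.75),k(60,-50,30)),(s,(306.5,302.5),k(-50,-50,30)),(s,(240,352.5),k(60,50,0)),(s,(302.2,359.5),k(-50,50,0)),(s,(283,310),lambda e:(1e3*e[0],-25,30)),(s,(281.2,336.2),lambda e:(1e3*e[0],25,30)),
 (c,(312.5,169.2),k(60,-50,30)),(c,(294.2,151),k(-50,-50,30)),(c,(338.2,160),k(60,50,30)),(c,(312.5,176.2),k(60,-50,0))])
fit("bay",[.6,-.4,0,0],[(s,(260.2,139.2),k(60,50,30)),(s,(257.7,120),k(60,-50,30)),(s,(260.7,146),k(60,50,0)),(s,(298.5,143.7),k(-50,50,0)),
 (s,(279,100),lambda e:(1e3*e[0]+20.5,43,145)),(s,(266.5,103.7),lambda e:(1e3*e[0]+54.4,43,132.6)),(s,(275,85.5),lambda e:(1e3*e[0]+20.5,-34,145)),(s,(263.2,89.5),lambda e:(1e3*e[0]+54.4,-34,132.6)),
 (c,(128,277),k(60,-50,30)),(c,(162,256.2),k(60,50,30)),(c,(128,282.5),k(60,-50,0))])
fit("control",[.6,-.1,0,.09],[(s,(263,145),k(62,-50,104)),(s,(260.5,171.5),k(62,50,104)),(s,(310,173),k(-54,50,104)),(s,(309.7,146.7),k(-54,-50,104)),(s,(326.2,161),k(-92,0,100)),
 (s,(242.5,194),lambda e:(1e3*e[0],70,50)),(s,(324.5,198),lambda e:(1e3*e[0]-190,70,50)),(s,(246.5,156.5),lambda e:(1e3*e[0],-70,50)),(s,(242.5,208),lambda e:(1e3*e[0],70,0)),(s,(322,211.7),lambda e:(1e3*e[0]-190,70,0)),
 (c,(182,179.5),k(-54,-50,104)),(c,(203.7,206.2),k(62,-50,104)),(c,(235.7,191.2),k(62,50,104)),(c,(213.2,167),k(-54,50,104)),(c,(250,211.2),lambda e:(1e3*e[0],70,50))])
fit("rack",[.6,.1,0],[(s,(285,219),k(16,28,135)),(s,(280.5,199.2),k(16,-28,135)),(s,(292.5,210.5),k(0,17,143)),(s,(289.7,198.7),k(0,-17,143)),(s,(301.2,212.7),k(-16,20,139)),(s,(297.7,199),k(-16,-20,139)),(s,(309,265.5),k(-37.5,45,0)),(s,(268,236),k(37.5,-45,10)),
 (c,(263.7,153),k(16,-28,135)),(c,(277.5,145),k(16,28,135)),(c,(283,177.5),k(37.5,45,5)),(c,(263.7,192.5),k(37.5,-45,0)),(c,(246.2,181.2),k(-37.5,-45,5))])
o=get_obs();print(o["clock"],R.from_rotvec(o["orientation"]).as_matrix().round(3).tolist())
E
python3 fit.py
```

```text
easel [ 0.5111  0.3124 -0.0245 -0.0088] 
   [[-1.0, -1.3], [0.7, -0.2], [-0.1, -1.6], [0.1, -1.3], [-0.3, 0.8], [0.6, 1.0], [0.2, 0.9], [-0.3, 0.2], [1.1, 0.8], [-1.8, -1.2], [0.4, -1.3], [-0.2, 0.8]]
bay [ 0.5456 -0.3031  0.2017 -0.011 ] 
   [[0.1, -0.3], [-0.9, -0.4], [-0.4, 1.6], [0.0, 1.5], [0.2, -0.1], [-0.2, 1.1], [0.3, 0.6], [-0.1, 1.2], [-3.2, 0.2], [-1.0, -4.5], [0.2, 1.0]]
control [ 0.5157 -0.0657  0.0283  0.1001] 
   [[-1.5, -0.7], [-2.0, -1.0], [0.7, -0.2], [-0.1, -0.4], [0.2, 0.1], [-1.1, -0.4], [0.2, -0.6], [0.6, -0.1], [-0.4, 1.0], [0.3, 1.1], [-1.4, -0.4], [-1.9, 0.5], [0.5, -1.1], [0.3, -2.3], [0.9, -1.6]]
rack [0.5003 0.1287 0.2297] 
   [[0.2, 0.3], [-0.5, -0.6], [0.3, 0.7], [-0.3, 0.0], [0.2, 0.3], [-0.6, -0.6], [0.2, 2.1], [-0.9, -0.4], [-0.5, -0.1], [-0.7, -1.4], [0.4, -0.2], [-0.3, 1.3], [-0.8, -1.1]]
0.55 [[0.932, 0.361, 0.0], [0.361, -0.932, 0.0], [0.0, -0.0, -1.0]]
```

Call:
jog_arm([
  [[1,2,0],-0.02],
  [[2,4,0],-0.02],
  [[2,4,0],-0.02],
  [[2,4,0],-0.02],
  [[2,4,0],-0.02],
  [[2,4,0],-0.02],
  [[2,4,0],-0.02],
  [[2,4,0],0],
  [[2,4,0],0],
  [[2,4,0],0],
  [[2,4,0],0],
  [[1,4,0],0],
], hand=8.54, grip_force=30)

```text
clock: 1.75
tcp_pos: [0.4654, -0.1674, 0.3044]
orientation: [3.12, 0.361, 0.003]
contact_force: [0.8, -0.2, 0.1]
grip_width: 0.0854
```

Call:
jog_arm([
  [[1,4,0],0],
  [[1,4,0],0],
  [[1,4,0],0],
  [[0.8,4,0],0],
  [[0.8,4,0],0],
  [[0.5,4,0],0],
  [[0.1,4,0],0],
  [[0,2.1,0],0],
  [[0,0,0],0],
  [[0,0,0],0],
])

```text
clock: 2.75
tcp_pos: [0.516, 0.1314, 0.3039]
orientation: [3.12, 0.361, -0.0]
contact_force: [-0.5, -1.3, 0.1]
grip_width: 0.0855
```

```bash
python3 - <<'E'
from h import *
o=get_obs();print(o["clock"],o["tcp_pos"],o["joints"].round(2),R.from_rotvec(o["orientation"]).as_euler('xyz').round(3),o["contact_force"])
c=get_calibration("wrist");f=np.mean([grab_frame("wrist").astype(float) for _ in range(3)],0).astype(np.uint8)[:,:,::-1].copy()
p=[.5003,.1287,.2297]
for L in [(20,28,135),(20,-28,135),(12,28,135),(12,-28,135),(-37.5,45,35),(37.5,45,35),(37.5,-45,35),(-37.5,-45,35)]:
    u=proj(c,W(p,L))[0];print(L,u.round(1));
    if 0<u[0]<512 and 0<u[1]<384: cv2.circle(f,tuple(int(v) for v in u),2,(0,0,255),1)
cv2.imwrite("pics/w1.png",cv2.resize(f,None,fx=1.5,fy=1.5))
E
```

```text
2.75 [0.5159535  0.13140542 0.30386839] [-0.03  0.27 -0.4   1.87  0.12  1.02 -1.82] [3.141 0.    0.23 ] [-0.50094282 -1.27552788  0.05701032]
(20, 28, 135) [222.8 186.8]
(20, -28, 135) [284.6 186.8]
(12, 28, 135) [223.1 195.1]
(12, -28, 135) [284.3 195.1]
(-37.5, 45, 35) [219.4 206.6]
(37.5, 45, 35) [217.2 149.8]
(37.5, -45, 35) [290.  149.8]
(-37.5, -45, 35) [287.7 206.6]
```

View pics/w1.png

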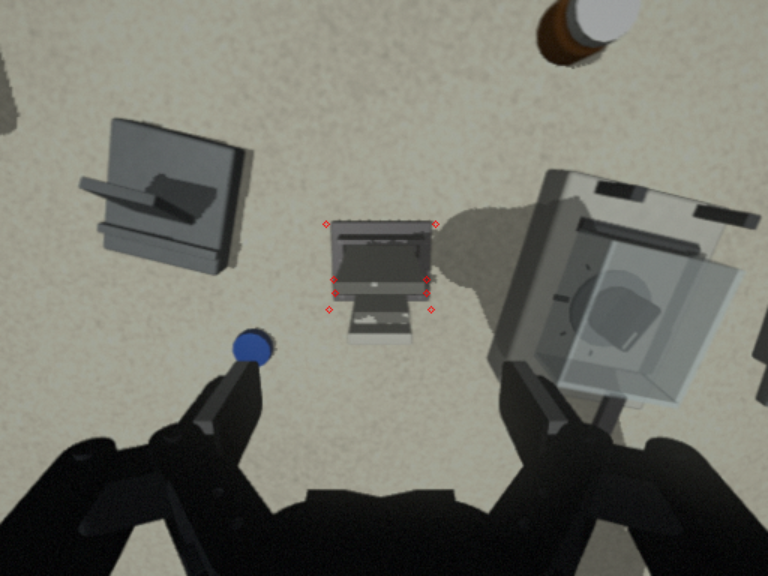

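The wrist view confirms the fit: the tile's top edge runs (335..430, 285), within about 1 mm of the predicted markers. I'll descend and grip the side edges.

Call:
jog_arm([
  [[0,0,-3],0],
  [[0,0,-3],0],
  [[0,0,-3],0],
  [[0,0,-3],0],
  [[0,0,-1.5],0],
  [[0,0,-1.0],0],
  [[0,0,0],0],
  [[0,0,0],0],
])

```text
clock: 3.7
tcp_pos: [0.5165, 0.1313, 0.1596]
orientation: [3.121, 0.359, 0.002]
contact_force: [0.3, -0.8, 0.5]
grip_width: 0.0851
```

Call:
jog_arm([
  [[0,0,0],0],
  [[0,0,0],0],
  [[0,0,0],0],
  [[0,0,0],0],
  [[0,0,0],0],
  [[0,0,0],0],
  [[0,0,0],0],
  [[0,0,0],0],
], hand=4.5, grip_force=40)

```text
clock: 4.5
tcp_pos: [0.5166, 0.1318, 0.16]
orientation: [-3.121, -0.36, -0.003]
contact_force: [-0.6, -0.9, 4.6]
grip_width: 0.0551
```

```bash
cat > w1.py <<'E'
from h import *
def wcal(tcp,yaw):
    o=get_obs();c=get_calibration("wrist");T=R.from_rotvec(o["orientation"])
    rel=T.inv().apply(c["xyz"]-o["tcp_pos"]);rr=T.inv()*R.from_rotvec(c["orientation"])
    N=R.from_euler('z',yaw)*R.from_euler('x',np.pi)
    return dict(c,xyz=N.apply(rel)+tcp,orientation=(N*rr).as_rotvec())
if __name__=="__main__":
    c=wcal([.51595,.13141,.30387],.23)
    for n,p,Ls in [("easel",[.5111,.3124,-.0245],[(60,50,30),(60,-50,30),(60,-50,0),(-50,-50,30),(-50,-50,0),(-50,50,30),(-9,25,30),(-9,-25,30),(-25,-50,38),(16.5,25,99.5),(16.5,-25,99.5)]),
      ("control",[.5157,-.0657,.0283],[(100,70,50),(100,70,0),(-90,70,50),(62,50,104),(62,-50,104),(-54,50,104),(-54,-50,104),(-92,0,100)])]:
        for L in Ls: print(n,L,(1.5*proj(c,W(p,L))[0]).round(1))
E
python3 w1.py
```

```text
easel (60, 50, 30) [113.1 115.8]
easel (60, -50, 30) [238.4 148.2]
easel (60, -50, 0) [249.8 148.7]
easel (-50, -50, 30) [219.2 276.8]
easel (-50, -50, 0) [231.  267.8]
easel (-50, 50, 30) [104.5 248.8]
easel (-9, 25, 30) [137.2 209.5]
easel (-9, -25, 30) [196.5 224.2]
easel (-25, -50, 38) [219.7 251.7]
easel (16.5, 25, 99.5) [ 81.6 185.1]
easel (16.5, -25, 99.5) [156.9 203.9]
control (100, 70, 50) [570.2 168.9]
control (100, 70, 0) [545.2 167. ]
control (-90, 70, 50) [499.3 384.8]
control (62, 50, 104) [615.1 235.8]
control (62, -50, 104) [749.1 265.2]
control (-54, 50, 104) [558.3 386.1]
control (-54, -50, 104) [680.2 407.9]
control (-92, 0, 100) [599.7 435.1]
```

Call:
jog_arm([
  [[0,0,0.5],0],
  [[0,0,1],0],
  [[0,0,1.5],0],
  [[0,0,2],0],
  [[0,0,2.5],0],
  [[0,0,2.5],0],
  [[0,0,1],0],
  [[0,0,0],0],
])

```text
clock: 5.3
tcp_pos: [0.5166, 0.1319, 0.2705]
orientation: [-3.121, -0.36, -0.005]
contact_force: [0.2, 0.4, -2.1]
grip_width: 0.0555
```

Call:
jog_arm([
  [[0,0,2],0],
  [[0,0,2],0],
  [[0,2,0],0],
  [[0,3,0],0],
  [[-0.4,3,0],-0.05],
  [[-0.4,3,0],-0.05],
  [[-0.4,3,0],-0.05],
  [[-0.4,2.5,0],-0.05],
  [[-0.4,1.6,0],-0.05],
  [[0,0,0],-0.005],
  [[0,0,0],0],
])

```text
clock: 6.4
tcp_pos: [0.4957, 0.3119, 0.3076]
orientation: [3.14, -0.037, -0.003]
contact_force: [-0.7, -1.0, -2.9]
grip_width: 0.0555
```

Call:
jog_arm([
  [[0,0,-3],0],
  [[0,0,-3],0],
  [[0,0,-2.5],0],
  [[0,0,-1.5],0],
  [[0,0,-1],0],
  [[0,0,-0.5],0],
  [[0,0,0],0],
  [[0,0,0],0],
])

```text
clock: 7.2
tcp_pos: [0.4965, 0.313, 0.1949]
orientation: [-3.14, 0.04, -0.002]
contact_force: [-0.3, 1.1, -1.3]
grip_width: 0.0553
```

```bash
python3 - <<'E'
from h import *
o=get_obs();print(o["clock"],o["tcp_pos"],R.from_rotvec(o["orientation"]).as_euler('xyz').round(3),o["contact_force"].round(1))
f=grab_frame("side")[:,:,::-1];cv2.imwrite("pics/s2.png",cv2.resize(f[200:384,190:370],None,fx=3.2,fy=3.2,interpolation=cv2.INTER_CUBIC))
E
```

```text
7.2 [0.49647794 0.31295634 0.19487401] [-3.141e+00 -1.000e-03 -2.500e-02] [-0.3  1.1 -1.3]
```

View pics/s2.png

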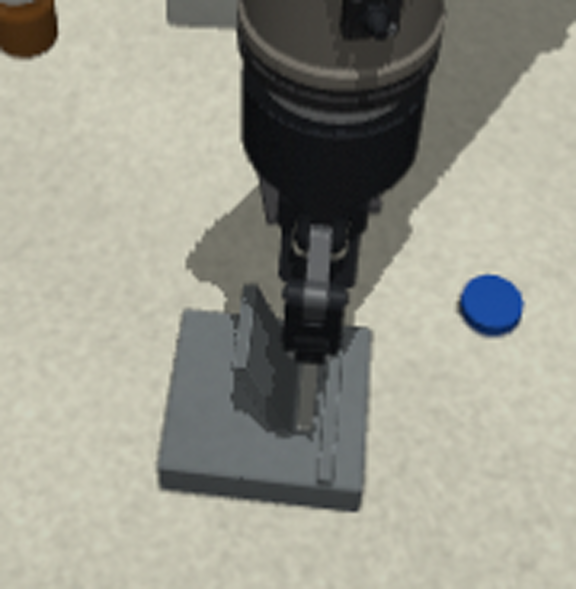

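The tile hangs upright between backstop foot and lip (bottom at (303,432), lip at (335,430)). I'll lower until it touches.

Call:
jog_arm([
  [[0,0,-0.5],0],
  [[0,0,-0.5],0],
  [[0,0,-0.3],0],
  [[0,0,-0.2],0],
  [[0,0,0],0],
  [[0,0,0],0],
])

```text
clock: 7.85
tcp_pos: [0.4961, 0.3125, 0.18]
orientation: [3.141, -0.04, 0.001]
contact_force: [-2.4, -3.2, 10.0]
grip_width: 0.0552
```

Call:
jog_arm([
  [[0.3,0,0.05],0],
  [[0.4,0,0.0],0],
  [[0.4,0,0],0],
  [[0.4,0,-0.03],0],
  [[0.4,0,-0.04],0],
  [[0.4,0,-0.06],0],
  [[0.4,0,-0.08],0],
  [[0.4,0,-0.1],0],
  [[0.3,0,-0.1],0],
  [[0,0,0],0],
  [[0,0,0],0],
], grip_force=20)

```text
clock: 8.95
tcp_pos: [0.5298, 0.3123, 0.1755]
orientation: [3.14, -0.04, -0.001]
contact_force: [-1.9, -1.9, 4.6]
grip_width: 0.0559
```

```bash
python3 - <<'E'
from h import *
o=get_obs();print(o["clock"],o["tcp_pos"],R.from_rotvec(o["orientation"]).as_euler('xyz').round(3),o["contact_force"].round(1))
f=grab_frame("side")[:,:,::-1];cv2.imwrite("pics/s3.png",cv2.resize(f[240:384,220:340],None,fx=4,fy=4,interpolation=cv2.INTER_CUBIC))
E
```

```text
8.95 [0.52982533 0.31229436 0.175486  ] [ 3.141e+00  1.000e-03 -2.500e-02] [-1.9 -1.9  4.6]
```

View pics/s3.png

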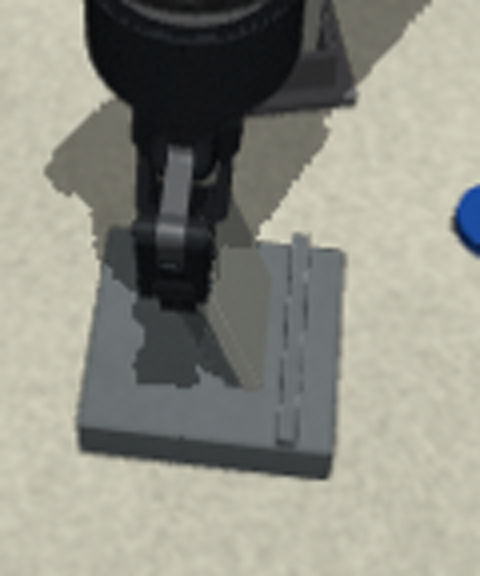

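The tile leans on the backstop, its bottom edge at (250,388) by the foot. I'll release and rise.

Call:
jog_arm([
  [[0,0,0],0],
  [[0,0,0],0],
  [[0,0,0],0],
  [[0,0,0],0],
  [[0,0,0],0],
  [[0,0,2],0],
  [[0,0,3],0],
  [[0,0,3.5],0],
  [[0,0,3.5],0],
  [[0,0,0],0],
  [[0,0,0],0],
], hand=8.54)

```text
clock: 10.1
tcp_pos: [0.5302, 0.3128, 0.2962]
orientation: [-3.14, 0.04, -0.003]
contact_force: [0.4, 0.1, 0.0]
grip_width: 0.0856
```

```bash
python3 - <<'E'
from h import *
o=get_obs();print(o["clock"],o["tcp_pos"],o["joints"].round(2),R.from_rotvec(o["orientation"]).as_euler('xyz').round(3),o["contact_force"].round(1))
f=grab_frame("wrist")[:,:,::-1];g=grab_frame("side")[:,:,::-1]
a=cv2.resize(f[60:360,80:430],None,fx=1.3,fy=1.3,interpolation=cv2.INTER_CUBIC);b=cv2.resize(g[240:370,225:325],(300,390),interpolation=cv2.INTER_CUBIC)
cv2.imwrite("pics/c4.png",np.hstack([a,b]));print(a.shape)
c=get_calibration("wrist")
for L in [(33.5,28,149),(33.5,-28,149),(29.6-3.76,28,151),(-9,25,30),(16.5,25,99.5)]: print(L,((proj(c,W([.5111,.3124,-.0245],L))[0]-[80,60])*1.3).round(1))
E
```

```text
10.1 [0.53020832 0.31279625 0.29616809] [-0.32  0.42 -0.41  1.69  0.19  1.07 -2.39] [-3.141e+00 -2.000e-03 -2.500e-02] [0.4 0.1 0. ]
(390, 455, 3)
(33.5, 28, 149) [182.3 158.4]
(33.5, -28, 149) [271.8 158.2]
(25.840000000000003, 28, 151) [182.4 171. ]
(-9, 25, 30) [200.8 166.9]
(16.5, 25, 99.5) [194.3 162. ]
```

View pics/c4.png

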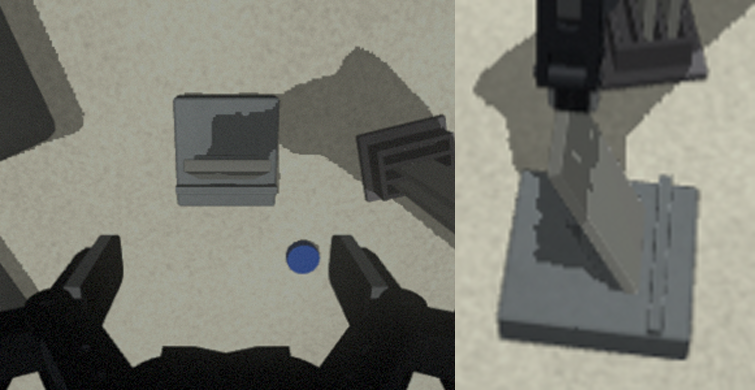

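The tile leans alone on the easel: its top edge at (184..270,166) fits the prediction. I'll turn the gripper 90° and go down astride its top.

Call:
jog_arm([
  [[0,0,0],0.14],
  [[0,0,0],0.14],
  [[0,0,0],0.14],
  [[0,0,0],0.14],
  [[0,0,0],0.14],
  [[0,0,0],0.15],
  [[0,0,0],0.15],
  [[0,0,0],0.15],
  [[0,0,0],0.14],
  [[0,0,0],0.14],
  [[0,0,0],0.141],
  [[0,0,0],0],
])

```text
clock: 11.4
tcp_pos: [0.5296, 0.3121, 0.2936]
orientation: [-2.247, -2.194, 0.004]
contact_force: [-0.1, -0.5, -0.9]
grip_width: 0.085
```

Call:
jog_arm([
  [[0,0,0],0],
  [[0,0,-2],0],
  [[0,0,-3],0],
  [[0,0,-2.5],0],
  [[0,0,-1.5],0],
  [[0,0,-1],0],
  [[0,0,-0.6],0],
  [[0,0,0],0],
  [[0,0,0],0],
])

```text
clock: 12.3
tcp_pos: [0.5304, 0.313, 0.1902]
orientation: [2.249, 2.193, 0.002]
contact_force: [0.1, -0.5, -0.4]
grip_width: 0.0856
```

Call:
jog_arm([
  [[0,0,0],0],
  [[0,0,0],0],
  [[0,0,0],0],
  [[-0.4,0,0],0],
  [[-0.4,0,0],0],
  [[-0.4,0,0],0],
  [[-0.4,0,0],0],
  [[-0.4,0,0],0],
  [[-0.4,0,0],0],
  [[-0.4,0,0],0],
  [[-0.4,0,0],0],
  [[0,0,0],0],
], hand=4.5)

```text
clock: 13.5
tcp_pos: [0.4973, 0.3127, 0.1893]
orientation: [-2.248, -2.194, 0.001]
contact_force: [0.3, 1.1, -0.1]
grip_width: 0.045
```

Call:
jog_arm([
  [[0,0,0],0],
  [[0,0,0],0],
  [[0,0,0],0],
  [[0,0,0],0],
], hand=2.5)

```text
clock: 13.9
tcp_pos: [0.4981, 0.3126, 0.1893]
orientation: [-2.249, -2.193, -0.0]
contact_force: [0.4, -0.1, 0.2]
grip_width: 0.0252
```

Call:
jog_arm([
  [[0,0,0],0],
  [[0,0,0],0],
  [[0,0,0],0],
  [[0,0,0],0],
  [[0,0,0],0],
  [[0,0,0],0],
], hand=0.2, grip_force=40)

```text
clock: 14.5
tcp_pos: [0.4979, 0.3127, 0.1894]
orientation: [-2.249, -2.193, -0.0]
contact_force: [0.0, 0.1, 1.6]
grip_width: 0.0075
```

```bash
python3 - <<'E'
from h import *
o=get_obs();print(o["clock"],o["tcp_pos"],o["grip_width"],o["contact_force"].round(1),o["moment"].round(2))
f=grab_frame("wrist")[:,:,::-1];g=grab_frame("side")[:,:,::-1]
a=cv2.resize(f[60:360,80:430],None,fx=1.3,fy=1.3,interpolation=cv2.INTER_CUBIC);b=cv2.resize(g[240:370,225:325],(300,390),interpolation=cv2.INTER_CUBIC)
cv2.imwrite("pics/c5.png",np.hstack([a,b]))
E
```

```text
14.5 [0.4979087  0.31268703 0.18935123] 0.007476315781832843 [0.  0.1 1.6] [ 0.02  0.26 -0.02]
```

View pics/c5.png

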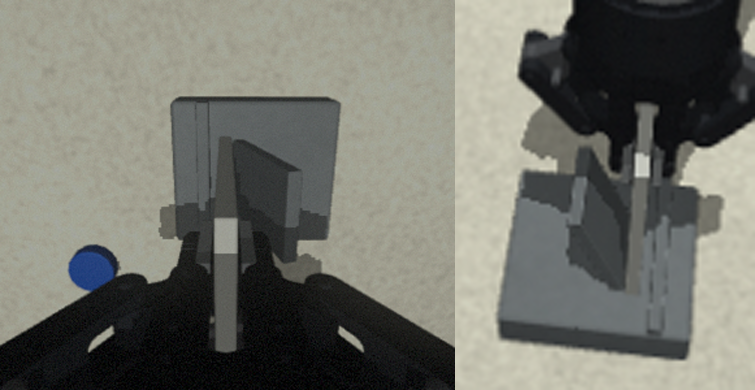

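The tile is gripped upright by its faces (left panel at (227,240), right panel at (640,210)), clear of the backstop. I'll lift and carry it over the bay.

Call:
jog_arm([
  [[0,0,0.5],0],
  [[0,0,1.5],0],
  [[0,0,3],0],
  [[0,0,4],0],
  [[0,0,4],0],
  [[0,0,2],0],
  [[0.5,-2,0],0],
  [[0.5,-4,0],0],
  [[0.5,-4,0],0],
  [[0.5,-4,0],0.02],
  [[0.5,-4,0],0.02],
  [[0.5,-4,0],0.02],
])

```text
clock: 15.8
tcp_pos: [0.5279, 0.0912, 0.3406]
orientation: [2.18, 2.261, 0.001]
contact_force: [1.2, -0.2, -0.8]
grip_width: 0.0076
```

Call:
jog_arm([
  [[0.2,-4,0],0.02],
  [[0,-4,0],0.02],
  [[0,-4,0],0.02],
  [[0,-4,0],0.02],
  [[0,-4,0],0.02],
  [[0,-4,0],0.02],
  [[0,-4,0],0.02],
  [[0,-4,0],0.026],
  [[0,-4,0],0],
  [[0,-3.9,0],0],
  [[0,0,0],0],
  [[0,0,0],0],
])

```text
clock: 17.0
tcp_pos: [0.5296, -0.3073, 0.3399]
orientation: [1.99, 2.431, 0.001]
contact_force: [0.2, 1.1, -0.9]
grip_width: 0.0078
```

```bash
cat > bay.py <<'E'
from h import *
o=get_obs();print(o["clock"],o["tcp_pos"],o["joints"].round(2),R.from_rotvec(o["orientation"]).as_euler('xyz').round(4),o["contact_force"].round(1))
c=get_calibration("wrist");f=np.mean([grab_frame("wrist").astype(float) for _ in range(3)],0).astype(np.uint8)[:,:,::-1].copy()
cv2.imwrite("pics/bayw.png",f);np.savez("pics/bayw.npz",**c)
p=[.5456,-.3031,.2017];u0=None
k=1.5;g=cv2.convertScaleAbs(cv2.resize(f,None,fx=k,fy=k,interpolation=cv2.INTER_CUBIC),alpha=1.6)
for L in [(60,50,30),(60,-50,30),(-50,50,30),(-50,-50,30),(10.5,34,145),(10.5,-34,145),(44.4,34,132.6),(44.4,-34,132.6),(44.4,43,132.6),(10.5,43,145),(44.4,-43,132.6),(15.3,25,99.5),(15.3,-25,99.5)]:
    u=proj(c,W(p,L))[0]*k;print(L,u.round(1));cv2.circle(g,tuple(int(v) for v in u),2,(0,0,255),-1)
cv2.imwrite("pics/bayw2.png",g)
E
python3 bay.py
```

```text
17.0 [ 0.52959875 -0.30726784  0.3398997 ] [ 0.86  0.4  -0.58  1.64  0.24  1.17  0.42] [ 3.1411e+00 -3.0000e-04  1.7696e+00] [ 0.2  1.1 -0.9]
(60, 50, 30) [465.8 187.5]
(60, -50, 30) [459.8 292.9]
(-50, 50, 30) [343.5 187.9]
(-50, -50, 30) [346.6 293.3]
(10.5, 34, 145) [423.1 226.2]
(10.5, -34, 145) [420.3 323.9]
(44.4, 34, 132.6) [471.5 223.1]
(44.4, -34, 132.6) [465.6 317.1]
(44.4, 43, 132.6) [472.4 209.7]
(10.5, 43, 145) [423.5 212.2]
(44.4, -43, 132.6) [464.9 328.6]
(15.3, 25, 99.5) [423.1 228.2]
(15.3, -25, 99.5) [421.4 291.1]
```

View pics/bayw2.png

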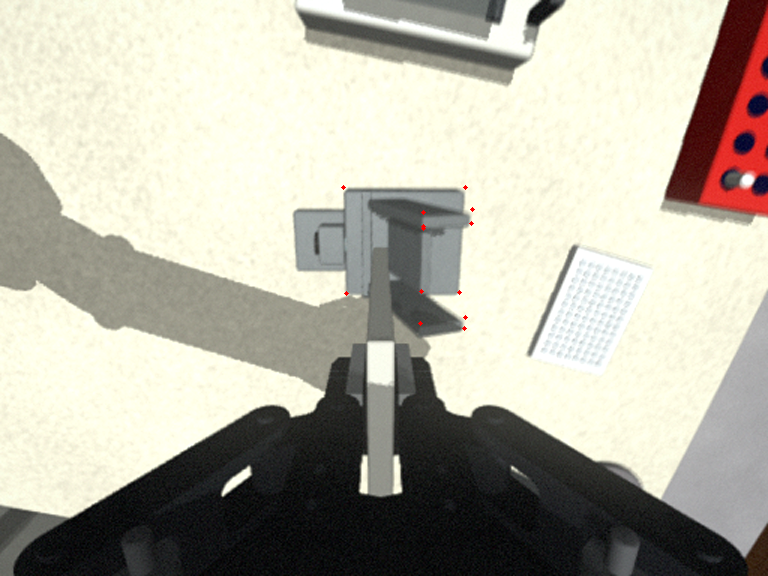

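The model matches the bay within about 1 mm (base edges x 345..464, y 189..294, cheek ends (468,216) and (462,325)). I'll lower the tile between the cheeks.

Call:
jog_arm([
  [[0,0,-2],0],
  [[0,0,-3],0],
  [[0,0,-3],0],
  [[0,0,-2.5],0],
  [[0,0,-2],0],
  [[0,0,-1],0],
  [[0,0,-0.5],0],
  [[0,0,0],0],
  [[0,0,0],0],
])

```text
clock: 18.05
tcp_pos: [0.5307, -0.3063, 0.2004]
orientation: [1.986, 2.432, 0.001]
contact_force: [0.1, 0.4, -1.2]
grip_width: 0.0075
```

Call:
jog_arm([
  [[0,0,-0.3],0],
  [[0,0,-0.3],0],
  [[0,0,-0.3],0],
  [[0,0,0],0],
  [[0,0,0],0],
])

```text
clock: 18.55
tcp_pos: [0.5299, -0.3064, 0.1902]
orientation: [-1.987, -2.433, -0.0]
contact_force: [-0.2, 0.3, -1.5]
grip_width: 0.0078
```

Call:
jog_arm([
  [[0,0,-0.1],0],
  [[0,0,-0.1],0],
  [[0,0,0],0],
  [[0,0,0],0],
])

```text
clock: 18.95
tcp_pos: [0.5303, -0.3064, 0.1893]
orientation: [1.987, 2.432, -0.0]
contact_force: [-2.7, 1.2, 5.4]
grip_width: 0.0077
```

Call:
jog_arm([
  [[0,0,0],0],
  [[0,0,0],0],
  [[0,0,0],0],
  [[0.3,0.06,0],0],
  [[0.4,0.08,0],0],
  [[0.4,0.08,0],0],
  [[0.4,0.08,0],0],
  [[0.4,0.08,0],0],
  [[0.4,0.08,0],0],
  [[0.4,0.08,0],0],
  [[0.4,0.08,0],0],
  [[0.4,0.08,0],0],
], hand=3.0, grip_force=20)

```text
clock: 20.15
tcp_pos: [0.5653, -0.2993, 0.1883]
orientation: [-1.987, -2.433, -0.0]
contact_force: [0.4, -0.9, 0.1]
grip_width: 0.0299
```

Call:
jog_arm([
  [[0.3,0.06,0],0],
  [[0,0,0],0],
  [[0,0,0],0],
])

```text
clock: 20.45
tcp_pos: [0.5679, -0.2988, 0.1882]
orientation: [-1.987, -2.433, 0.0]
contact_force: [0.3, 0.2, 0.1]
grip_width: 0.03
```

Call:
jog_arm([
  [[0,0,0],0],
  [[0,0,0],0],
  [[0,0,0],0],
  [[0,0,1.5],0],
  [[0,0,3],0],
  [[0,0,4],0],
  [[0,0,3],0],
  [[0,0,0],0],
], hand=6.5)

```text
clock: 21.25
tcp_pos: [0.5703, -0.2991, 0.3099]
orientation: [1.981, 2.426, 0.004]
contact_force: [-0.1, -0.4, -0.5]
grip_width: 0.065
```

```bash
cat > chk.py <<'E'
from h import *
p=[.5456,-.3031,.2017]
Ls=[(-10+a,s*28,30+z) for (a,z) in[(39+3.76,117.5),(39-3.76,120.2)] for s in(1,-1)]+[(-10-7.5,28,33),(-10,28,30)]
for n in("wrist","side","scene"):
    c=get_calibration(n);f=grab_frame(n)[:,:,::-1];cv2.imwrite(f"pics/chk_{n}.png",f)
    print(n,[proj(c,W(p,L))[0].round(1).tolist() for L in Ls])
o=get_obs();print(o["clock"],o["tcp_pos"],o["joints"].round(2),o["contact_force"].round(1))
E
python3 chk.py; python3 - <<'E'
import cv2,numpy as np
a=cv2.imread("pics/chk_wrist.png");b=cv2.imread("pics/chk_side.png");d=cv2.imread("pics/chk_scene.png")
r=lambda im,x,y,w,h,W,H:cv2.convertScaleAbs(cv2.resize(im[y:y+h,x:x+w],(W,H),interpolation=cv2.INTER_CUBIC),alpha=1.5)
im=np.hstack([r(a,180,90,180,180,400,400),np.vstack([r(b,240,70,80,80,400,400),])])
cv2.imwrite("pics/chk1.png",np.vstack([im,np.hstack([r(d,85,200,100,50,400,200),r(b,235,140,100,50,400,200)])]))
E
```

```text
wrist [[262.0, 162.8], [261.5, 222.5], [253.2, 163.5], [253.3, 223.8], [218.5, 143.7], [224.7, 143.3]]
side [[269.7, 96.7], [267.2, 86.7], [272.5, 95.6], [269.9, 85.7], [286.6, 131.9], [284.0, 132.9]]
scene [[135.6, 220.6], [112.8, 235.0], [133.5, 218.0], [110.6, 232.2], [135.9, 237.5], [137.8, 240.0]]
21.4 [ 0.56764898 -0.29876139  0.30354893] [ 0.79  0.48 -0.57  1.61  0.28  1.13  0.36] [-0.9 -0.3 -0.8]
```

View pics/chk1.png

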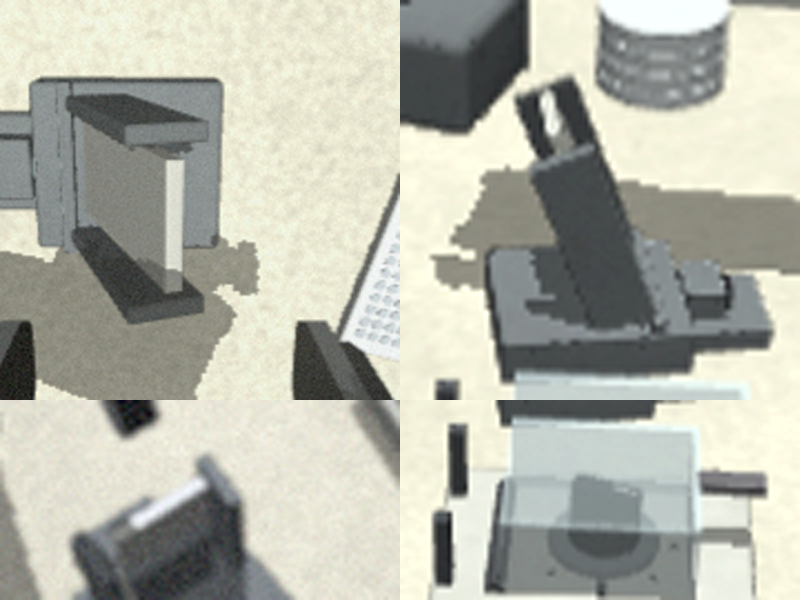

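The tile leans against the bay's backstop between the cheeks: top strip (165..183,160..292), within 1 px of the prediction. Next I go above the cover's tab with the jaws along the box's y.

Call:
jog_arm([
  [[-0.7,1.2,0],0.14],
  [[-1.4,2.4,0],0.14],
  [[-1.4,2.4,0],0.14],
  [[-1.4,2.4,0],0.14],
  [[-1.4,2.4,0],0.14],
  [[-1.4,2.4,0],0.14],
  [[-1.4,2.4,0],0.14],
  [[-1.4,2.4,0],0.14],
  [[-1.4,2.4,0],0.14],
  [[-1.3,2.7,0],0.14],
  [[0,0,0],0],
  [[0,0,0],0],
])

```text
clock: 22.6
tcp_pos: [0.4353, -0.0678, 0.3027]
orientation: [0.047, -3.14, 0.0]
contact_force: [-0.2, 0.2, 0.2]
grip_width: 0.0649
```

```bash
python3 - <<'E'
from h import *
o=get_obs();print(o["clock"],o["tcp_pos"],o["joints"].round(2),R.from_rotvec(o["orientation"]).as_euler('xyz').round(4))
c=get_calibration("wrist");f=np.mean([grab_frame("wrist").astype(float) for _ in range(3)],0).astype(np.uint8)
p=[.5157,-.0657,.0283]
for L in [(-92,7,104),(-92,-7,104),(-54,7,104),(-54,-7,104),(-77,0,104)]: print(L,proj(c,W(p,L))[0].round(1))
u,v=proj(c,W(p,(-77,0,104)))[0].round().astype(int);print(u,v)
g=f.mean(2).astype(int)
print(np.array2string(g[v-30:v+31:2,u-30:u+31:2],max_line_width=250))
E
```

```text
22.6 [ 0.43532226 -0.06775283  0.30271683] [ 0.94  0.21 -1.02  2.04  0.21  1.    1.42] [-3.1414e+00 -1.4000e-03 -3.1116e+00]
(-92, 7, 104) [259.  173.5]
(-92, -7, 104) [245.1 173.5]
(-54, 7, 104) [258.7 208.8]
(-54, -7, 104) [245.4 208.8]
(-77, 0, 104) [252.  187.8]
252 188
[[ 62  83  91  66  63  64  64  76  93  72  62  64  66  64  66  64  64  62  41  38  37  41  41  40  37  41  37  40  42  41  39]
 [ 63  70  75  64  66  68  69  74  79  69  67  67  68  69  69  70  68  67  47  45  47  47  46  49  48  48  48  49  49  48  50]
 [ 68  67  65  67  68  64  65  65  62  66  66  66  65  66  70  67  71  69  67  68  68  67  69  72  72  71  69  71  69  67  70]
 [107 105 106 107 112 117 134 125  87  88  90  90  90  90 110 126 128 127 128 128 127 127 126 126 125 125 124 123 124 122 119]
 [ 95  96  99  99 100  98 112 149  97  96 100  99  98  96 133 156 139 139 162 162 163 163 163 162 161 160 159 160 160 160 160]
 [ 99  99  99 100 100  97 101 109  99  98 100  98 100 101 123 125 102 109 131 143 171 172 170 171 168 171 173 170 172 169 171]
 [ 98  99  99  97  99  98 103 100  99 100  98  99 100  98  99  
[... 2412 characters left out ...]
104 102  98  97 127 132 133 127 124 126 129 126 127 127 127 128]
 [150 152 154 152 153 153 154 154 153 153 146 143 142 143 140 144 143 143 143 144 144 152 155 155 156 156 156 146 144 155 155]
 [136 137 137 136 136 136 138 138 127 115 120 119 119 121 121 121 120 121 120 120 120 120 119 133 139 137 137 119 137 139 138]
 [137 138 137 138 139 137 134 116 117 119 121 119 120 122 120 119 118 119 122 119 120 120 120 114 123 137 139 138 138 138 138]
 [138 138 138 138 138 137 117 118 119 119 120 118 119 121 121 121 119 118 120 118 122 120 120 120 118 123 137 137 137 136 137]
 [136 137 139 140 138 118 121 118 120 118 119 121 119 121 119 115 118 120 120 120 123 120 119 118 118 121 128 136 138 139 139]]
```

Call:
jog_arm([
  [[0,0.1,-3],0],
  [[0,0,-3],0],
  [[0,0,-3],0],
  [[0,0,-3],0],
  [[0,0,-1.7],0],
  [[0,0,-1.0],0],
  [[0,0,0],0],
  [[0,0,0],0],
])

```text
clock: 23.55
tcp_pos: [0.4366, -0.0669, 0.1568]
orientation: [-0.046, 3.141, 0.0]
contact_force: [-0.4, 0.4, 0.6]
grip_width: 0.0647
```

Call:
jog_arm([
  [[0,0,0],0],
  [[0,0,0],0],
  [[0,0,0],0],
  [[0,0,0],0],
  [[0,0,0],0],
  [[0,0,0],0],
  [[0,0,0],0],
  [[0,0,0],0],
], hand=0.5, grip_force=25)

```text
clock: 24.35
tcp_pos: [0.4362, -0.068, 0.1568]
orientation: [-0.045, 3.141, -0.003]
contact_force: [-0.3, -4.7, 6.1]
grip_width: 0.0135
```

```bash
python3 - <<'E'
import numpy as np
# grasp pt local rel hinge
g0=np.array([-139-3,0+48+2.])
P=[]
for t in np.arange(0,1.46,.1):
    a=-t;R=np.array([[np.cos(a),-np.sin(a)],[np.sin(a),np.cos(a)]]);P.append(R@g0)
P=np.array(P);print(np.diff(P,axis=0).round(1).tolist())
E
```

```text
[[5.7, 13.9], [7.1, 13.3], [8.4, 12.5], [9.6, 11.6], [10.7, 10.6], [11.7, 9.5], [12.6, 8.3], [13.3, 7.0], [14.0, 5.6], [14.5, 4.2], [14.8, 2.7], [15.0, 1.2], [15.0, -0.3], [14.9, -1.8]]
```

Call:
jog_arm([
  [[0.28,0.01,0.7],0],
  [[0.29,0.01,0.7],0],
  [[0.35,0.01,0.67],0],
  [[0.36,0.01,0.66],0],
  [[0.42,0.01,0.63],0],
  [[0.42,0.01,0.62],0],
  [[0.48,0.01,0.58],0],
  [[0.48,0.02,0.58],0],
  [[0.53,0.02,0.53],0],
  [[0.54,0.02,0.53],0],
  [[0.58,0.02,0.48],0],
  [[0.59,0.02,0.47],0],
])

```text
clock: 25.55
tcp_pos: [0.4882, -0.067, 0.2275]
orientation: [0.045, -3.138, 0.004]
contact_force: [0.5, -5.7, -4.3]
grip_width: 0.0132
```

```bash
python3 - <<'E'
from h import *
o=get_obs();print(o["clock"],o["tcp_pos"],o["grip_width"],o["contact_force"].round(1),o["moment"].round(2))
E
```

```text
25.55 [ 0.48815132 -0.06697802  0.22753593] 0.013232930123942183 [ 0.5 -5.7 -4.3] [-1.45  0.41 -0.13]
```

Call:
jog_arm([
  [[0.63,0.02,0.42],0],
  [[0.63,0.02,0.41],0],
  [[0.66,0.02,0.35],0],
  [[0.67,0.02,0.35],0],
  [[0.7,0.02,0.28],0],
  [[0.7,0.02,0.28],0],
  [[0.72,0.02,0.21],0],
  [[0.73,0.02,0.21],0],
  [[0.74,0.02,0.14],0],
  [[0.74,0.02,0.13],0],
  [[0.75,0.02,0.06],0],
  [[0.75,0.02,0.06],0],
])

```text
clock: 26.75
tcp_pos: [0.5728, -0.0653, 0.2567]
orientation: [0.044, -3.138, 0.006]
contact_force: [-2.3, -7.5, 0.6]
grip_width: 0.0135
```

Call:
jog_arm([
  [[0.75,0.02,0],0],
  [[0.75,0.02,-0.03],0],
  [[0.75,0.02,-0.08],0],
  [[0.74,0.02,-0.1],0],
  [[0,0,0],0],
  [[0,0,0],0],
])

```text
clock: 27.35
tcp_pos: [0.6032, -0.0648, 0.2548]
orientation: [0.044, -3.14, 0.005]
contact_force: [-1.6, -8.3, 2.5]
grip_width: 0.0136
```

Call:
jog_arm([
  [[0,0,0],0],
  [[0,0,0],0],
  [[0,0,0],0],
  [[0,0,0],0],
  [[0,0,1],0],
  [[0,0,3],0],
  [[0,0,3],0],
  [[-2,0,0],0],
  [[-3,0,0],0],
  [[-3,0,0],0],
  [[-2,0,0],0],
  [[0,0,0],0],
], hand=6.5)

```text
clock: 28.55
tcp_pos: [0.5013, -0.0617, 0.3253]
orientation: [0.048, -3.14, 0.004]
contact_force: [-0.7, -0.8, 0.1]
grip_width: 0.065
```

```bash
cat > dial.py <<'E'
from h import *
import sys
o=get_obs();print(o["clock"],o["tcp_pos"],o["joints"].round(2),R.from_rotvec(o["orientation"]).as_euler('xyz').round(4),o["contact_force"].round(1))
c=get_calibration("wrist");f=np.mean([grab_frame("wrist").astype(float) for _ in range(4)],0).astype(np.uint8)[:,:,::-1].copy()
s=grab_frame("side")[:,:,::-1]
p=[.5157,-.0657,.0283]
u,v=proj(c,W(p,(0,0,94)))[0];u,v=int(u),int(v);print("dial top",u,v)
for L in [(0,0,94),(-21,0,94),(0,21,94),(-50,0,50),(0,50,50)]: print(L,proj(c,W(p,L))[0].round(1))
x0,y0=max(u-60,0),max(v-60,0)
a=cv2.resize(f[y0:y0+110,x0:x0+120],(480,440),interpolation=cv2.INTER_CUBIC);print("crop",x0,y0,"x4")
b=cv2.resize(s[100:230,220:340],(300,325),interpolation=cv2.INTER_CUBIC);b=cv2.copyMakeBorder(b,0,115,0,0,0)
cv2.imwrite(sys.argv[1],np.hstack([cv2.convertScaleAbs(a,alpha=1.4),b]));cv2.imwrite("pics/dialw.png",f)
E
python3 dial.py pics/dial1.png
```

```text
28.55 [ 0.50133707 -0.0616984   0.32532336] [ 0.82  0.31 -0.98  1.88  0.29  1.1   1.33] [-3.1394e+00 -8.0000e-04 -3.1111e+00] [-0.7 -0.8  0.1]
dial top 248 188
(0, 0, 94) [248.9 188.4]
(-21, 0, 94) [248.8 170.6]
(0, 21, 94) [267.2 188.5]
(-50, 0, 50) [249.4 139.7]
(0, 50, 50) [288.  178.6]
crop 188 128 x4
```

View pics/dial1.png

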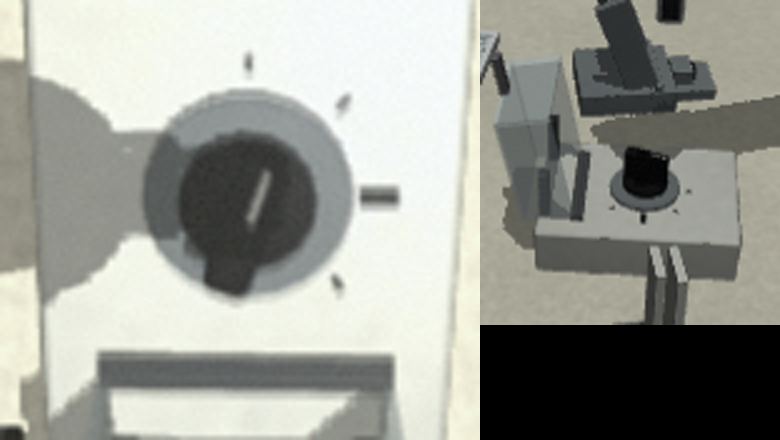

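The cover is propped open (hood leaning back at (535,140) in the right panel). The pointer line runs (250,220) to (267,172), so the dial is at about 0.335 rad; the large tick is at (380,197). I'll align the jaws across the bar and descend.

Call:
jog_arm([
  [[0.7,-0.2,0],-0.12],
  [[0.7,-0.2,0],-0.12],
  [[0,0,0],-0.097],
  [[0,0,-2],0],
  [[0,0,-3],0],
  [[0,0,-3],0],
  [[0,0,-3],0],
  [[0,0,-3],0],
  [[0,0,-2.5],0],
  [[0,0,-1.9],0],
  [[0,0,0],0],
  [[0,0,0],0],
])

```text
clock: 30.0
tcp_pos: [0.518, -0.0654, 0.1407]
orientation: [-0.479, -3.104, -0.001]
contact_force: [1.1, -0.4, -0.9]
grip_width: 0.0648
```

Call:
jog_arm([
  [[0,0,0],0],
  [[0,0,0],0],
  [[0,0,0],0],
  [[0,0,0],0],
  [[0,0,0],0],
  [[0,0,0],0],
  [[0,0,0],0],
], hand=0.5, grip_force=25)

```text
clock: 30.7
tcp_pos: [0.5175, -0.0668, 0.1416]
orientation: [0.481, 3.104, -0.003]
contact_force: [-1.5, -2.3, 6.1]
grip_width: 0.0135
```

Call:
jog_arm([
  [[-0.15,0.05,0],0],
  [[0,0,0],-0.1],
  [[0,0,0],-0.13],
  [[0,0,0],-0.13],
  [[0,0,0],-0.13],
  [[0,0,0],-0.13],
  [[0,0,0],-0.13],
  [[0,0,0],-0.13],
  [[0,0,0],-0.13],
  [[0,0,0],-0.13],
  [[0,0,0],-0.095],
  [[0,0,0],0],
])

```text
clock: 31.9
tcp_pos: [0.5164, -0.0675, 0.1416]
orientation: [2.192, 2.246, -0.001]
contact_force: [1.0, -6.5, 5.6]
grip_width: 0.0132
```

Call:
jog_arm([
  [[0,0,0],0],
  [[0,0,0],0],
  [[0,0,0],0],
])

```text
clock: 32.2
tcp_pos: [0.5164, -0.0675, 0.1416]
orientation: [2.189, 2.249, -0.001]
contact_force: [-0.0, -6.5, 4.1]
grip_width: 0.0135
```

Call:
jog_arm([
  [[0,0,0],0],
  [[0,0,0],0],
  [[0,0,0],0],
  [[0,0,2],0],
  [[0,0,4],0],
  [[0,0,4],0],
  [[0,0,4],0],
  [[0,0,4],0],
  [[0,0,0],0],
  [[0,0,0],0],
], hand=4.0)

```text
clock: 33.2
tcp_pos: [0.5159, -0.0651, 0.3214]
orientation: [2.187, 2.253, 0.002]
contact_force: [-0.7, -0.1, -0.5]
grip_width: 0.0406
```

```bash
python3 - <<'E'
from h import *
o=get_obs();print(o["clock"],o["tcp_pos"],o["contact_force"].round(1))
c=get_calibration("wrist");f=np.mean([grab_frame("wrist").astype(float) for _ in range(4)],0).astype(np.uint8)
g=f.mean(2).astype(int);p=[.5157,-.0657,.0283]
u,v=proj(c,W(p,(0,10.5,94)))[0].round().astype(int);print(u,v)
for L in [(0,0,94),(0,21,94),(0,50,50),(-7,0,94)]: print(L,proj(c,W(p,L))[0].round(1))
print(np.array2string(g[v-10:v+11,u-22:u+23],max_line_width=300))
t,q=proj(c,W(p,(0,46,50)))[0].round().astype(int);print(t,q);print(np.array2string(g[q-10:q+11,t-12:t+13],max_line_width=300))
E
```

```text
33.2 [ 0.51593644 -0.0650866   0.3213751 ] [-0.7 -0.1 -0.5]
254 168
(0, 0, 94) [253.9 177.5]
(0, 21, 94) [253.9 158.9]
(0, 50, 50) [253.8 128.4]
(-7, 0, 94) [247.6 177.5]
[[101 105 105 104 104 103 105 102  98  85  60  47  42  44  47  46  42  41  37  38  38  36  34  37  37  36  34  38  40  39  45  42  42  42  47  69  90 103 103 104 104 104 104 105 102]
 [103 105 104 105 103 103 104 102  90  70  47  43  48  46  47  44  43  39  38  38  40  35  38  37  35  36  37  40  37  43  45  45  45  44  45  51  74  94 102 105 104 102 105 104 104]
 [103 105 104 104 105 104 103  92  77  55  46  45  47  44  47  44  45  43  38  40  43  40  40  40  40  39  40  41  37  44  44  44  43  44  43  45  53  79 103 103 101 102 105 103 105]
 [104 105 106 105 106 103  95  84  63  43  43  45  46  47  44  45  44  41  42  42  47  62  74  68  51  42  40  40  38  40  45  44  43  44  44  42  47  62  83 102 104 103 101 102 104]
 [103 104 105 102 104 102  91  73  48  42  45  48  45  47  45  44  41  38  40  43  58  89 124 130  81  47  43  40  39  40  42  43  43  43  44  43  43  52  75  98 104 103 101 102 104]
 [104 103 102 
[... 4386 characters left out ...]
 173 172 171 171 167 142  99  52  48  78 120 165 172 170 171 171 171 172 169 170]
 [172 170 171 172 171 171 171 171 171 168 143 100  49  50  75 121 165 173 171 171 169 170 171 172 172]
 [172 170 170 171 171 171 172 172 170 169 143 100  47  50  76 119 165 172 171 170 172 171 173 172 171]
 [171 170 172 172 171 172 172 171 170 169 143 100  49  52  73 120 165 172 171 170 172 171 171 172 170]
 [173 171 170 172 170 171 171 172 170 169 155 124  89  87 102 131 166 173 171 169 171 170 170 171 172]
 [171 171 171 172 172 171 171 172 170 171 169 166 161 163 164 164 170 172 173 172 171 171 171 171 170]
 [171 172 172 172 170 168 163 161 157 149 146 141 134 132 128 131 149 167 170 171 172 172 171 172 172]]
```

```bash
python3 - <<'E'
from h import *
f={n:np.mean([grab_frame(n).astype(float) for _ in range(4)],0)[:,:,::-1] for n in("side","scene")}
old={n:cv2.imread(f"pics/{n}_avg.png").astype(float) for n in f}; chk={n:cv2.imread(f"pics/chk_{n}.png").astype(float) for n in f}
d=lambda n,r,x,y,w,h:round(float(np.abs(f[n]-r[n])[y:y+h,x:x+w].mean()),1)
print("cap",d("side",old,330,280,30,28),"jar side",d("side",old,183,180,30,40),"jar scene",d("scene",old,265,215,30,40),"reagent",d("side",old,145,182,40,60),d("scene",old,300,205,35,55))
print("plates A,B tops side",d("side",old,288,196,16,20),"bay tile since check",d("scene",chk,105,212,40,30),d("side",chk,258,80,30,40))
o=get_obs();print(o["clock"],o["tcp_pos"],o["contact_force"].round(1))
E
```

```text
cap 4.2 jar side 4.1 jar scene 8.7 reagent 3.9 8.4
plates A,B tops side 3.7 bay tile since check 12.0 29.8
33.8 [ 0.51575188 -0.06536652  0.32052717] [ 0.3  0.9 -0.5]
```

Call:
jog_arm([
  [[0,0,3],0],
  [[-0.5,3,2],0],
  [[-0.5,4,0],0],
  [[-0.5,4,0],0],
  [[-0.5,4,0],0],
  [[-0.5,4,0],0],
  [[-0.5,4,0],0],
  [[-0.5,4,0],0],
  [[-0.5,4,0],0],
  [[0,2,0],0],
  [[0,0,0],0],
  [[0,0,0],0],
])

```text
clock: 35.0
tcp_pos: [0.4758, 0.2645, 0.3705]
orientation: [2.188, 2.254, -0.001]
contact_force: [0.5, -0.3, 0.3]
grip_width: 0.0396
```

```bash
python3 - <<'E'
from h import *
n="scene";f=np.mean([grab_frame(n).astype(float) for _ in range(4)],0);g=f.mean(2).astype(int)
c=get_calibration(n);p=[.5456,-.3031,.2017]
# whiteness along predicted tile top strip
P=W(p,[(-10+39,y,149) for y in range(-38,39,4)]);q=proj(c,P).round().astype(int);print([int(g[v,u]) for u,v in q])
chk=cv2.imread("pics/chk_scene.png").mean(2);print([int(chk[v,u]) for u,v in q], np.abs(f.mean(2)-chk)[212:242,105:145].mean().round(1))
s=np.mean([grab_frame("side").astype(float) for _ in range(4)],0)[:,:,::-1];k=cv2.imread("pics/chk_side.png").astype(float);o=cv2.imread("pics/side_avg.png").astype(float)
print("bay side",np.abs(s-k)[75:130,258:300].mean().round(1),"plates",np.abs(s-o)[196:250,288:304].mean().round(1),"open cover: dark hood area change",np.abs(s-o)[140:175,260:310].mean().round(1))
print(get_obs()["clock"],get_obs()["contact_force"].round(1))
E
```

```text
[92, 78, 84, 133, 146, 151, 156, 152, 153, 148, 156, 156, 156, 160, 157, 158, 151, 118, 83, 95]
[58, 78, 90, 86, 82, 86, 144, 158, 157, 150, 160, 160, 160, 160, 165, 162, 160, 115, 83, 99] 5.6
bay side 46.8 plates 15.7 open cover: dark hood area change 74.7
35.4 [-0.1  1.1 -0.2]
```

```bash
python3 -c "
from bench import *
print(hand_in())"
```

```text
the job is handed in; nothing more can be done
None
```

The job is done and handed in at about 35 s on the robot's clock.

**What I did:**
- **Easel:** I lifted the tile from the rack's rear slot by its side edges, leaned it on the easel and let go.
- **Bay:** I took the tile again by its faces, lowered it between the bay's cheeks, tipped it back against the backstop and let go.
- **Cover:** I swung it up by its tab to about 1.4 rad and released it; it fell back and stays propped open.
- **Dial:** I turned it clockwise from about 0.335 rad by 1.235 rad, to about 1.57 rad.

**What the last checks showed:**
- **Dial:** in the wrist picture the pointer and the large tick are parallel and within about half a pixel of each other.
- **Tile:** right after placing, its top edge matched the predicted lean within 1–2 pixels. At the end the scene camera still showed it there.
- **Bystanders:** the cap, jar, bottle and two narrow plates showed no clear change in the pictures compared before I moved the arm aside.
- **Touching:** the gripper is clear of everything, with about 1 N of force read.

**What disagreed or could not be confirmed:**
- **Side camera:** after I moved the arm aside, this view differed from its earlier pictures at the bay (46.8 grey levels) and at the plates (15.7). I put that down to the arm and its shadow being in view, but did not look at a picture to confirm it.
- **Scene camera:** the jar and bottle differed by 8–9 levels there, against about 4 in the side view. I took this as noise or shadow.
- **Cover:** I last viewed it open before turning the dial. After that I only have the large change in the side picture at its closed position, which the arm could also have caused.

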